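# Raise the drop-front flap of the reference-block crate

### The job

The blue crate with the brass hardness block in it is going back to the store. Swing its dropped front flap up on its stiff hinge until it stands upright, flush with the front ends of the crate's side walls, neither leaning out nor folded into the crate, and leave it standing there by itself. Leave the brass block where it lies and do not move the flap of the grey crate.

Things in the scene. Friction and masses are not known exactly. Their poses are not given: they have to be found in the camera images.
- blue_flap (a joint): Front flap of the blue crate: stiff panel 164 mm wide, 78 mm from hinge line to free edge, 6 mm thick, yellow band at the free edge. Rad: 0 = level, pointing out of the crate; 1.571 = upright; more = folded into the crate (to 2.3, no stop at upright). Starts at 0.9 to 1.2. Stiff hinge: 2 to 4 N at the free edge moves it, it stays where left.
- blue_hinge (a point): Middle of the blue flap's hinge line, 12 mm above the table. Fixed to the crate (itself fixed): x level from the open front into the crate, y along the hinge, z up. Crate 140 deep, 180 wide, 90 mm high, walls 5; side walls at y = -90 and +90, x from -3 to 137 mm. Flap's free edge at angle q: x = -78 cos q, z = 78 sin q mm from here.
- brass_block_center (a point): Centre of the round brass hardness reference block, 60 mm diameter, 16 mm high, loose on the blue crate's floor towards its back.
- grey_flap_edge (a point): Middle of the free edge of the grey crate's flap. The grey crate is a bystander of the same size and form, its flap also part-raised, a steel block in it; it stands to the left or right of the blue one, centres at least 0.3 m apart.

How it is judged:
By the outcome, as a careful person would: the job done as asked, in the order asked, and still so for the second after the job is handed in, with the robot touching nothing.
It also fails if it takes over 38 s, if anything falls off the work surface, if the arm or the gripper's body presses on something with over 40 N, if the wrist force passes 120 N, or if a joint passes its speed limit or range.

### The arm

A 6-joint arm with a two-finger parallel gripper is mounted at the origin on the work surface. World frame = base frame: x ahead of the robot, y to its left, z up, the work surface at z = 0. Lengths are in m, angles in rad, forces in N, time in s.
With the tool pointing down it reaches from about 0.325 to 0.75 m from the base axis. Payload 7.6 kg.
Tool frame: the origin (TCP) lies midway between the tips of the shut fingers; the grasp point (between the pads) lies 19 mm behind it; z points along the fingers, y is the line along which they close (so a half turn about z gives the same grasp; the last joint's range is limited). The gripper opens to 85 mm and grips with 20 to 120 N. Pads are 22 mm wide; open, the fingers measure 114 mm over their backs; the gripper's body (76 mm by 85 mm) begins 54 mm behind the grasp point. The pads swing forward as they close: fully open they stand 13 mm farther back than shut.
Start: joints at [1.055, 0.052, 1.401, -0, 1.689, -0.07], TCP at [0.226, 0.474, 0.231] pointing down, gripper open.
Joint ranges: [-2.9, 2.9], [-0.91, 2.17], [0.12, 2.37], [-1.06, 4.2], [0.26, 2.73], [-2.93, 2.93]. Speed limits (rad/s): [2.57, 2.57, 3.01, 3.14, 3.14, 3.14].

### API

Orientations are given as a unit quaternion [x, y, z, w].
In Python, from rig import sense, read_camera, hand_in, outline_of gives the robot as it stands.
- The arm moves only by the shell command python3 -m pendant 'ROWS'. ROWS is JSON, one flat list of numbers, 5 for each row, row after row: the opening, from -1 (shut) to 1 (fully open), so that 0 is half open, then the shift along the world's x, y, z as a fraction of full scale, then the turn about the world's z as a fraction of full scale. A call has 1 to 12 rows; each row is the pose to reach, as a shift and turn from the pose commanded when the call began; what a row does not reach only later rows make up. Full scale, the value 1, is 800 mm for a shift and 120 degrees for a turn. A row lasts 1/10 s, in which the tool goes at most 50 mm and 8.59 degrees, less where a joint would pass 70% of its speed; a pose out of reach is approached as far as the arm can. A call with a number of a shift or a turn outside -1 to 1 is refused whole. A call with a gripper value outside its range is refused whole. The fingers move at their own pace and stop on an object; the grip force is fixed at half the most. Time passes only in rows, so rows that repeat a pose let the fingers close. It gives the time, the measured TCP pose, the force, the opening and the grip force at its end, in the units of the state.
- sense(): the state, without advancing time (a new reading comes with each control period).
- read_camera(name): name is "side" or "top" or "wrist"; returns a dict with "pixels" (384x512x3 uint8, red, green, blue), "fx", "fy", "cx", "cy" (pixels), "k1" (the pictures are not rectified: a ray, as slopes to the right and down, at radius r is drawn at 1 + k1 r^2 times it, then the intrinsics apply), "xyz" and "rotation" of the camera in the world; the wrist camera has in their place "hand_eye" (4x4, takes a point from camera to tool coordinates, whose origin is the TCP and whose axes are the flange's). Camera axes: x right, y up, looking along -z (the intrinsics and any distortion apply to the point x, -y, -z); pixel columns grow to the right and rows downward; lengths in m; the calibration is good to about 2 mm. A picture is of the moment at which its call begins: read the wrist's pose just before it. There is no depth.
- hand_in(): hands the job in; it is judged then, once.
Trained networks look in a picture, given as the dict that the camera call returned (one of the last four; its "shot" number tells which), for a name from the list of things; names that differ only in an ending like _2 or _b are one class to them, and where a whole thing is asked for, a point or a joint stands for the part that bears it (a point fixed in the world has none). Each returns a list of dicts, best first, with "p" (0 to 1); they miss things now and then, are a little off and sometimes report something else, mostly with a low value. They report only what shows in the picture. A call takes as long as a camera call.
- outline_of(picture, name): "region" (384x512 bool, what is visible of it) and "at" ([column, row] in pixels, amid what is visible of it).
The state is a dict: "time_s": time; "joint_positions": joint angles; "dq": joint speeds; "effort": joint torques, N m; "tcp_pos": TCP position; "eef_rot": TCP orientation; "ft_force": force on the tool from outside, world axes, zero at the start; "wrist_torque": the same for the moment, N m; "gripper_width": finger opening in m; "finger_force": force on a finger pad.
Only numpy, scipy, OpenCV 4.12 (cv2) and the standard library are available. Lean on these libraries where they do the work, as an engineer would, in place of code of your own. Each camera call takes 0.05 s, during which the arm holds its last target. There are 200 camera calls.

## Working session

There is one attempt and no reset: what is moved stays moved. The work goes in short steps, Python scripts to look and compute and a shell command to move; the robot and the scene stay as the last step left them, time stands still between calls to the robot, and variables do not carry over. Pictures are saved under pics/ and viewed, at most 10 in all, crops included, and the job is handed in when it is done.

```bash
mkdir -p pics; cat > h.py <<'E'
import numpy as np, cv2
from scipy.spatial.transform import Rotation as R
from rig import sense, read_camera, outline_of
def cam(name):
    s=sense(); c=read_camera(name)
    if 'xyz' in c:
        o=np.array(c['xyz']); r=np.array(c['rotation'])
        if r.shape!=(3,3): r=R.from_quat(r).as_matrix()
    else:
        H=np.array(c['hand_eye']); T=R.from_quat(s['eef_rot']).as_matrix()
        o=np.array(s['tcp_pos'])+T@H[:3,3]; r=T@H[:3,:3]
    c['o']=o; c['r']=r; return c
def ray(c,uv):
    K=np.array([[c['fx'],0,c['cx']],[0,c['fy'],c['cy']],[0,0,1.]])
    p=cv2.undistortPoints(np.array(uv,float).reshape(-1,1,2),K,np.array([c['k1'],0,0,0.]))[:,0]
    d=np.c_[p[:,0],-p[:,1],-np.ones(len(p))]@c['r'].T
    return d
def onz(c,uv,z):
    d=ray(c,uv); return c['o']+d*((z-c['o'][2])/d[:,2])[:,None]
def proj(c,P):
    q=(np.atleast_2d(P)-c['o'])@c['r']; x=q[:,0]/-q[:,2]; y=-q[:,1]/-q[:,2]; f=1+c['k1']*(x*x+y*y)
    return np.c_[c['cx']+c['fx']*x*f,c['cy']+c['fy']*y*f]
def save(c,n): cv2.imwrite('pics/'+n,c['pixels'][:,:,::-1])
E
python3 - <<'E'
from h import *
ims=[]
for n in('top','side'):
    c=cam(n); ims.append(c['pixels']); print(n,c['o'].round(3),c['r'].round(2).tolist())
    for t in('blue_flap','brass_block_center','grey_flap_edge'):
        for d in outline_of(c,t)[:3]:
            reg=d['region'].astype(np.uint8); box=cv2.boxPoints(cv2.minAreaRect(cv2.findNonZero(reg)))
            print(t,round(d['p'],2),np.round(d['at']),reg.sum(),box.round().tolist(),onz(c,[d['at']],.05)[0].round(3))
a=np.hstack(ims); cv2.imwrite('pics/a.png',cv2.resize(a,(800,300))[:,:,::-1])
cv2.imwrite('pics/top.png',ims[0][:,:,::-1])
print(sense())
E
```

```text
top [ 0.553 -0.014  0.813] [[-0.02, 0.99, -0.1], [-1.0, -0.02, 0.01], [0.01, 0.1, 0.99]]
blue_flap 0.67 [152. 219.] 1538 [[105.0, 226.0], [190.0, 192.0], [197.0, 209.0], [112.0, 243.0]] [0.577 0.179 0.05 ]
blue_flap 0.26 [324. 212.] 1726 [[284.0, 203.0], [372.0, 201.0], [372.0, 223.0], [284.0, 224.0]] [ 0.583 -0.159  0.05 ]
brass_block_center 0.82 [125. 174.] 712 [[112.0, 158.0], [141.0, 158.0], [141.0, 187.0], [112.0, 187.0]] [0.668 0.233 0.05 ]
grey_flap_edge 0.83 [324. 211.] 1775 [[283.0, 204.0], [371.0, 201.0], [372.0, 223.0], [284.0, 225.0]] [ 0.586 -0.159  0.05 ]
side [ 0.239 -0.572  0.874] [[0.85, 0.41, -0.34], [-0.53, 0.65, -0.54], [-0.0, 0.64, 0.77]]
brass_block_center 0.7 [229. 139.] 336 [[218.0, 131.0], [240.0, 131.0], [240.0, 148.0], [218.0, 148.0]] [0.655 0.209 0.05 ]
grey_flap_edge 0.58 [290. 256.] 610 [[257.0, 224.0], [264.0, 218.0], [316.0, 282.0], [308.0, 288.0]] [ 0.582 -0.176  0.05 ]
{'time_s': 0.4, 'joint_positions': array([ 1.05465504e+00,  5.23244811e-02,  1.40087770e+00,  1.10990019e-05,
        1.68859670e+00, -7.02954631e-02]), 'dq': array([ 0.00113034, -0.00036059, -0.00143145,  0.00020388, -0.00248182,
       -0.00071655]), 'effort': array([-5.33157527e-04, -3.81073487e+01, -3.59882212e+01, -7.24263828e-05,
        1.26053237e-03, -4.19308705e-06]), 'tcp_pos': array([0.22634856, 0.47366174, 0.23116836]), 'eef_rot': array([ 2.21080514e-01,  9.75255554e-01, -9.71187955e-05, -3.50790342e-05]), 'ft_force': array([0.05218938, 0.46881949, 0.56546271]), 'wrist_torque': array([ 0.01554962,  0.00227842, -0.02285468]), 'finger_force': 0.0, 'gripper_width': 0.08543642961982717}
```

View pics/top.png

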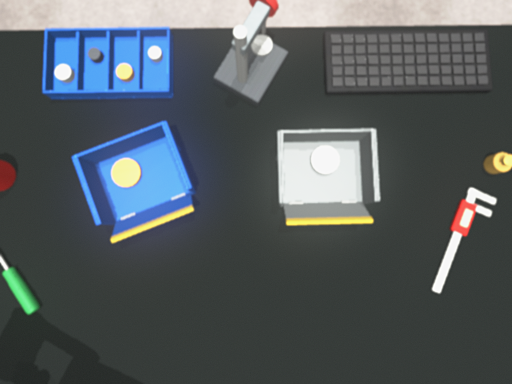

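View pics/a.png

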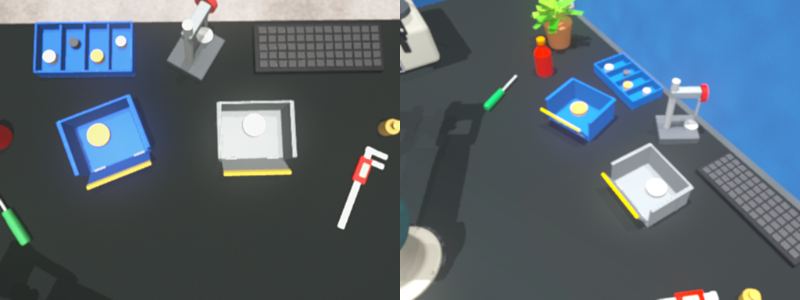

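The top view shows the blue crate at the left, with rim corners near (73,157), (166,123), (193,193) and (98,223). Its flap leans out to a yellow edge running from (112,240) to (193,208). The grey crate is at the right, and the side view agrees. Next I'll fit a crate model to the masks.

```bash
cat > fit.py <<'E'
from h import *
from scipy.optimize import minimize
def panels(p):
    x,y,a,q=p
    def box(x0,x1,y0,y1,z0,z1): return np.array([[i,j,k] for i in(x0,x1) for j in(y0,y1) for k in(z0,z1)],float)
    L=[box(-3,137,-90,90,-12,-7),box(-3,137,85,90,-12,78),box(-3,137,-90,-85,-12,78),box(132,137,-90,90,-12,78)]
    f=box(0,78,-82,82,-3,3); c,s=np.cos(q),np.sin(q)
    L.append(np.c_[-f[:,0]*c+f[:,2]*s,f[:,1],f[:,0]*s+f[:,2]*c])
    M=np.array([[np.cos(a),-np.sin(a),0],[np.sin(a),np.cos(a),0],[0,0,1]])
    return [(P/1000)@M.T+[x,y,.012] for P in L]
def sil(c,p,S=4):
    m=np.zeros((384*S,512*S),np.uint8)
    for P in panels(p):
        h=cv2.convexHull(((proj(c,P)+.5)*S).astype(np.int32)); cv2.fillConvexPoly(m,h,1)
    return cv2.resize(m*255,(512,384),interpolation=cv2.INTER_AREA)/255.
def mask(c,ctr):
    hsv=cv2.cvtColor(c['pixels'],cv2.COLOR_RGB2HSV); H,Sa,V=[hsv[...,i].astype(int) for i in range(3)]
    m=((H>98)&(H<125)&(Sa>120)&(V>75))|((H>15)&(H<35)&(Sa>90)&(V>100))
    u=proj(c,[ctr])[0]; n,l=cv2.connectedComponents(m.astype(np.uint8))[:2]
    k=l[int(u[1])-8:int(u[1])+8,int(u[0])-8:int(u[0])+8].ravel(); k=k[k>0]
    return cv2.morphologyEx((l==np.bincount(k).argmax()).astype(np.uint8),cv2.MORPH_CLOSE,np.ones((5,5)))
def fit(cams,p0):
    ctr=[p0[0]+.06*np.cos(p0[2]),p0[1]+.06*np.sin(p0[2]),.012]
    ms=[mask(c,ctr) for c in cams]
    f=lambda p:sum(np.abs(sil(c,p)-m).sum() for c,m in zip(cams,ms))
    best=None
    for q in(.95,1.15):
        s0=np.r_[p0[:3],q]; S=np.vstack([s0,s0+np.diag([.02,.02,.1,.15])])
        r=minimize(f,s0,method='Nelder-Mead',options=dict(initial_simplex=S,xatol=1e-4,fatol=.5,maxiter=400))
        print(r.x.round(4),r.fun,[int(m.sum()) for m in ms])
        if best is None or r.fun<best.fun: best=r
    return best.x,ms
def draw(c,p):
    im=c['pixels'].copy()
    for P in panels(p): cv2.polylines(im,[cv2.convexHull(proj(c,P).round().astype(np.int32))],True,(255,0,255),1)
    return im
E
python3 - <<'E'
from fit import *
t,s=cam('top'),cam('side')
p,_=fit([t],[.59,.18,.36]); p2,_=fit([t,s],p[:3]); np.save('p.npy',p2)
a=draw(t,p2)[90:270,40:240]; b=draw(s,p2)[60:240,130:330]
cv2.imwrite('pics/b.png',cv2.resize(np.hstack([a,b]),(800,360))[:,:,::-1])
E
```

```text
[0.6048 0.1866 0.3701 1.1816] 1139.2313725490196 [8448]
[0.604  0.1877 0.3642 1.1856] 1144.1568627450981 [8448]
[0.604  0.1872 0.3609 1.1922] 1931.886274509804 [8448, 4543]
[0.6039 0.1867 0.3672 1.1921] 1933.9607843137255 [8448, 4543]
```

View pics/b.png

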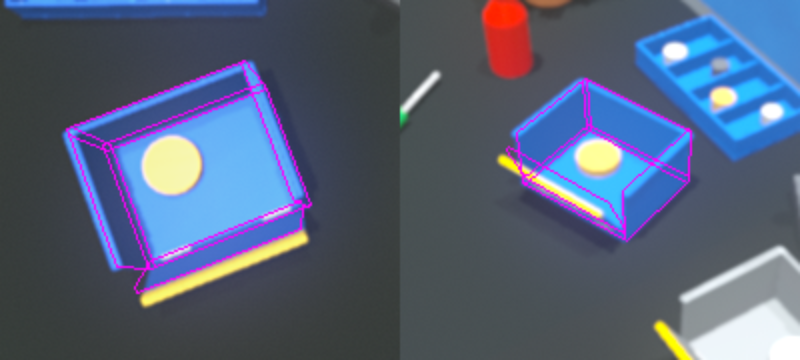

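The overlay fits the crate well, but the yellow band fell outside the mask, so q is too large. I'll fix the mask and refit.

```bash
sed -i 's/n,l=cv2.connectedComponents(m.astype(np.uint8))/n,l=cv2.connectedComponents(cv2.morphologyEx(m.astype(np.uint8),cv2.MORPH_CLOSE,np.ones((5,5))))/; s/Sa>120)&(V>75)/Sa>120)\&(V>60)/' fit.py
python3 - <<'E'
from fit import *
t,s=cam('top'),cam('side')
p=np.load('p.npy'); p2,_=fit([t,s],p[:3]); np.save('p.npy',p2)
for d in outline_of(t,'brass_block_center')[:1]: print('block',onz(t,[d['at']],.02))
a=draw(t,p2)[90:270,40:240]; b=draw(s,p2)[60:240,130:330]
cv2.imwrite('pics/c.png',cv2.resize(np.hstack([a,b]),(800,360))[:,:,::-1])
x,y,a,q=p2; T=R.from_quat(sense()['eef_rot']).as_matrix(); print('tool y yaw',np.degrees(np.arctan2(T[1,1],T[0,1])),'crate',np.degrees(a))
tc=sense()['tcp_pos']
for xc in(-.025,0): print(xc,(np.array([x+xc*np.cos(a),y+xc*np.sin(a)])-tc[:2])/.8)
E
```

```text
[0.6035 0.1884 0.3575 0.9803] 42903.09411764706 [9157, 46372]
[0.6038 0.1884 0.364  0.9758] 42911.32941176471 [9157, 46372]
block [[0.67404857 0.24380957 0.02      ]]
tool y yaw 64.45763425772219 crate 20.48071019800768
-0.025 [ 0.4421975  -0.36764157]
0 [ 0.47147218 -0.35670744]
```

View pics/c.png

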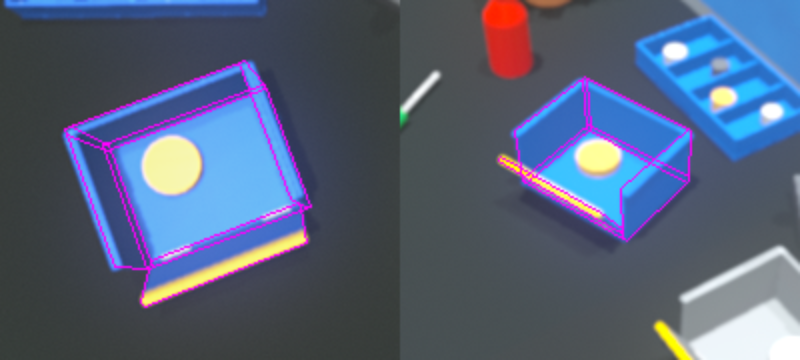

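The outline now fits, with q about 0.98. The plan is to straddle the flap from above with the fingers closing along crate x, then close with the tool centred on the hinge plane. First I move above it.

```bash
python3 -m pendant '[1,0.43,-0.372,0,-0.366, 1,0.43,-0.372,0,-0.366, 1,0.43,-0.372,0,-0.366, 1,0.43,-0.372,0,-0.366, 1,0.43,-0.372,0,-0.366, 1,0.43,-0.372,0,-0.366, 1,0.43,-0.372,0,-0.366, 1,0.43,-0.372,0,-0.366, 1,0.43,-0.372,0,-0.366, 1,0.43,-0.372,0,-0.366, 1,0.43,-0.372,0,-0.366, 1,0.43,-0.372,0,-0.366]'
python3 - <<'E'
from fit import *
w=cam('wrist'); p=np.load('p.npy'); im=draw(w,p); cv2.imwrite('pics/w1.png',im[:,:,::-1])
x,y,a,q=p; s=sense(); T=R.from_quat(s['eef_rot']).as_matrix(); print(s['time_s'],s['tcp_pos'],np.degrees(np.arctan2(T[1,1],T[0,1])))
d=s['tcp_pos'][:2]-[x,y]; print('in crate frame',d@[np.cos(a),np.sin(a)],d@[-np.sin(a),np.cos(a)])
E
```

```text
time_s: 1.85
tcp_pos: [0.5698, 0.1769, 0.2314]
eef_rot: [0.569, 0.822, 0.0, -0.0]
ft_force: [0.3, 0.9, 0.2]
gripper_width: 0.0855
finger_force: 0.0
1.9 [0.56960341 0.17725554 0.23158606] 20.627445724522047
in crate frame -0.03566516079251286 0.001467953217403074
```

View pics/w1.png

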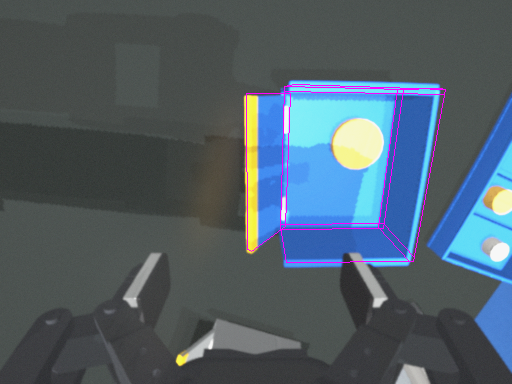

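The wrist view matches the model: yellow edge at column 248, hinge at column 284, and the fingers at columns 145 and 365 straddle the edge. Descending.

```bash
python3 -m pendant '[1,0,0,-0.06,0, 1,0,0,-0.12,0, 1,0,0,-0.17,0, 1,0,0,-0.21,0, 1,0,0,-0.233,0, 1,0,0,-0.233,0]'
python3 -m pendant '[1,0.014,0.005,0,0, 1,0.028,0.0105,0,0, 1,0.042,0.0155,0,0, 1,0.042,0.0155,0,0]'
python3 - <<'E'
from fit import *
w=cam('wrist'); p=np.load('p.npy'); im=draw(w,p); cv2.imwrite('pics/w2.png',im[:,:,::-1])
x,y,a,q=p; s=sense(); d=s['tcp_pos'][:2]-[x,y]; print('in crate frame',d@[np.cos(a),np.sin(a)],d@[-np.sin(a),np.cos(a)])
E
```

```text
time_s: 2.5
tcp_pos: [0.5676, 0.1769, 0.0419]
eef_rot: [0.569, 0.822, -0.002, -0.002]
ft_force: [-0.2, -1.1, -0.3]
gripper_width: 0.0854
finger_force: 0.0
time_s: 2.9
tcp_pos: [0.6051, 0.1899, 0.0473]
eef_rot: [0.569, 0.822, 0.001, 0.001]
ft_force: [0.4, 0.5, -0.4]
gripper_width: 0.0854
finger_force: 0.0
in crate frame 0.001281075050422656 0.000761480742765849
```

View pics/w2.png

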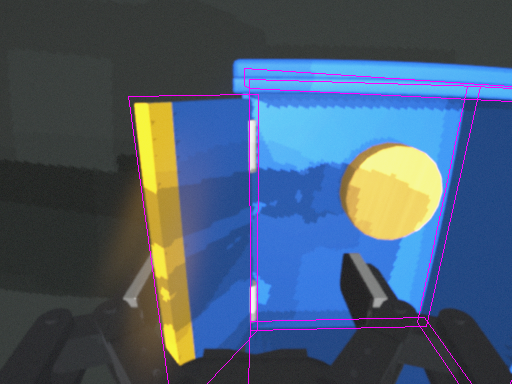

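The flap is between the fingers: yellow edge at column 135–190, outer finger at 140, inner at 365, block well clear. Closing now.

```bash
python3 -m pendant '[0.4,0,0,0,0, 0,0,0,0,0, -0.4,0,0,0,0, -0.8,0,0,0,0, -1,0,0,0,0, -1,0,0,0,0, -1,0,0,0,0, -1,0,0,0,0]'
python3 - <<'E'
from fit import *
p=np.load('p.npy'); p[3]=np.pi/2; w=cam('wrist'); im=draw(w,p)
x,y,a,q=p; s=sense(); d=s['tcp_pos'][:2]-[x,y]; print('in crate frame',d@[np.cos(a),np.sin(a)],d@[-np.sin(a),np.cos(a)],s['wrist_torque'])
cv2.imwrite('pics/w3.png',im[:,:,::-1])
E
```

```text
time_s: 3.75
tcp_pos: [0.6025, 0.1879, 0.045]
eef_rot: [0.57, 0.822, -0.002, -0.001]
ft_force: [-10.1, -4.6, 7.4]
gripper_width: 0.0052
finger_force: 58.6
in crate frame -0.0011237117508827584 -3.301674538591003e-05 [-0.71620408  2.00105979  0.11697937]
```

View pics/w3.png

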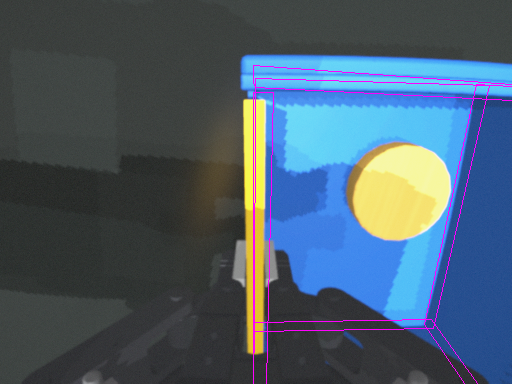

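The flap is gripped and looks upright: its outer face at column 243 lines up with the far wall's front end at 242. The 11 N residual suggests the true hinge plane lies about 2 mm outward, so I'll ease that off, open and look.

```bash
python3 -m pendant '[-1,-0.0023,-0.0009,0,0, -1,-0.0023,-0.0009,0,0, -1,-0.0023,-0.0009,0,0]'
```

```text
time_s: 4.1
tcp_pos: [0.602, 0.1878, 0.0451]
eef_rot: [0.57, 0.822, -0.0, -0.0]
ft_force: [-2.9, -0.9, 3.3]
gripper_width: 0.0054
finger_force: 58.8
```

```bash
python3 -m pendant '[-0.7,0,0,0,0, -0.4,0,0,0,0, -0.1,0,0,0,0, 0,0,0,0,0, 0,0,0,0.02,0, 0,0,0,0.06,0, 0,0,0,0.12,0, 0,0,0,0.18,0, 0,0,0,0.23,0, 0,0,0,0.23,0, 0,0,0,0.23,0]'
python3 - <<'E'
from fit import *
p=np.load('p.npy'); p[3]=np.pi/2; w=cam('wrist'); t=cam('top'); s=cam('side')
b=lambda c,p,x,y:cv2.resize(c['pixels'][y:y+150,x:x+200],(400,300),interpolation=cv2.INTER_CUBIC)
d=lambda c,x,y:cv2.resize(draw(c,p)[y:y+150,x:x+200],(400,300),interpolation=cv2.INTER_CUBIC)
im=np.vstack([np.hstack([cv2.resize(w['pixels'],(400,300)),b(t,p,40,110)]),np.hstack([d(t,40,110),d(s,140,80)])])
cv2.imwrite('pics/e.png',im[:,:,::-1])
cv2.imwrite('pics/w4.png',w['pixels'][:,:,::-1])
hsv=cv2.cvtColor(t['pixels'],cv2.COLOR_RGB2HSV)
for d_ in outline_of(t,'brass_block_center')[:1]: print('block',onz(t,[d_['at']],.02))
for d_ in outline_of(t,'grey_flap_edge')[:1]: print('grey',d_['at'])
E
```

```text
time_s: 5.2
tcp_pos: [0.6025, 0.1879, 0.2314]
eef_rot: [0.57, 0.822, 0.002, 0.001]
ft_force: [-0.6, 0.1, -0.9]
gripper_width: 0.0427
finger_force: 0.0
block [[0.67471365 0.23453977 0.02      ]]
grey [324.7, 210.5]
```

View pics/e.png

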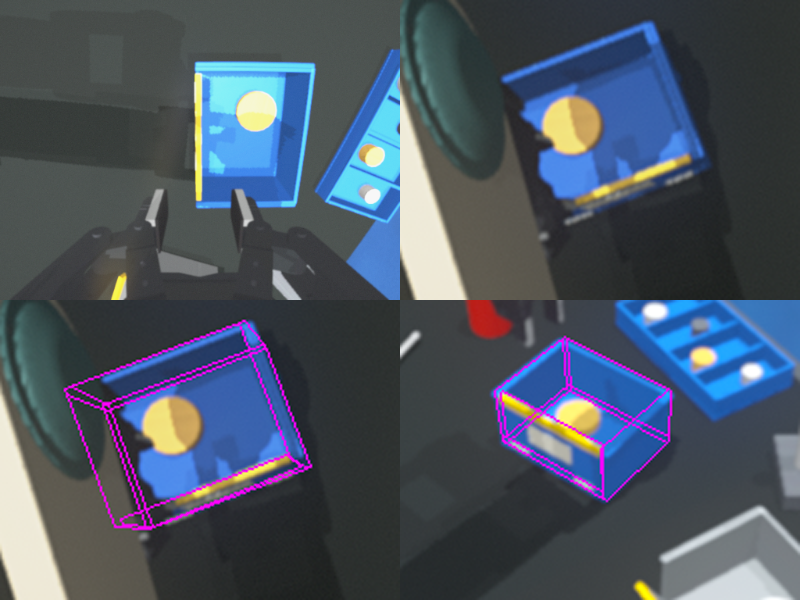

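View pics/w4.png

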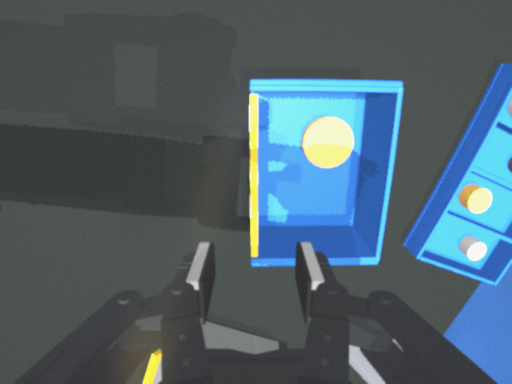

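The flap stands clear of the gripper with its outer edge at column 249, level with both side-wall ends (249–250). It also matches the upright model in the side view. The block and the grey flap haven't moved, so I'm handing in.

```bash
python3 -c "
from rig import hand_in; print(hand_in())"
```

```text
the job is handed in; nothing more can be done
None
```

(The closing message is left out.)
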